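Stand the toppled pepper mill back on its cork mat

ROBOT

A 6-joint arm with a two-finger parallel gripper is mounted at the origin on the work surface. World frame = base frame: x ahead of the robot, y to its left, z up, the work surface at z = 0. Lengths are in m, angles in rad, forces in N, time in s.
With the tool pointing down it reaches from about 0.275 to 0.725 m from the base axis. Payload 15.9 kg.
Tool frame: the origin (TCP) lies midway between the tips of the shut fingers; the grasp point (between the pads) lies 19 mm behind it (env.grip_depth is the distance from the TCP to the grasp point, in m); z points along the fingers, y is the line along which they close (so a half turn about z gives the same grasp; the last joint's range is limited). The gripper opens to 85 mm and grips with 20 to 120 N. Pads are 22 mm wide; open, the fingers measure 114 mm over their backs; the gripper's body (76 mm by 85 mm) begins 54 mm behind the grasp point. The pads swing forward as they close: fully open they stand 13 mm farther back than shut.
Start: joints at [-1.233, 0.213, -0.034, 1.323, 0, 1.571], TCP at [0.166, -0.472, 0.231] pointing down, gripper open.
Joint ranges: [-2.98, 2.98], [-0.74, 1.72], [-1.14, 1.35], [-2.1, 2.04], [-1.57, 1.44], [-3.14, 3.14]. Speed limits (rad/s): [1.89, 1.89, 2.39, 2.57, 3.14, 3.14].

INTERFACE

Orientations are given as a unit quaternion [x, y, z, w].
In Python, from plant import env, vision, ticket, nets gives the robot as it stands. The module is installed in compiled form; this text tells all that it offers.
- The arm moves only by the shell command python3 -m jog 'ROWS' [FORCE]. ROWS is JSON, a list of rows, each a list of 7 numbers: the opening, from 0 (shut) to 1 (fully open), then the shift along the tool's x, y, z in units of 3 cm (1.0 is 3 cm), then the turn, a rotation vector about the tool's x, y, z in units of 4 degrees (1.0 is 4 degrees). A call has 1 to 12 rows; each row shifts and turns the commanded pose from where the row before left it, along the tool's axes as they then stand; what a row does not reach is not made up. A row lasts 1/8 s, in which the tool goes at most 62.5 mm and 10.7 degrees, less where a joint would pass 70% of its speed; a pose out of reach is approached as far as the arm can. A call with a number of a shift or a turn outside -1 to 1 is refused whole. A call with a gripper value outside its range is refused whole. The fingers move at their own pace and stop on an object; FORCE is the grip in N (left out, the last holds). Time passes only in rows, so rows that do not move let the fingers close. It gives the time, the measured TCP pose, the force, the opening and the grip force at its end, in the units of the state.
- env.state(): the state, without advancing time (a new reading comes with each control period).
- vision.snapshot(name): name is "side" or "top" or "wrist"; returns the picture (420x560x3 uint8, red, green, blue); there is no depth.
- vision.camera_params(name): a dict with "mtx" (3x3 intrinsics, pixels), "D" ([k1, k2, p1, p2, k3] as OpenCV has them; the pictures are not rectified), "R" (3x3) and "t" (3): a world point X has camera coordinates R X + t; the wrist camera has in their place "tool_from_camera" (4x4, takes a point from camera to tool coordinates, whose origin is the TCP and whose axes are the flange's). Camera axes: x right, y down, z forward; pixel columns grow to the right and rows downward; lengths in m; the calibration is good to about 2 mm. A picture is of the moment at which its call begins: read the wrist's pose just before it. camera_params takes no time and is no camera call.
- ticket.finish_job(): hands the job in; it is judged then, once.
Trained networks look in the newest picture that a camera, given by its name, has taken for a name from the list of things; names that differ only in an ending like _2 or _b are one class to them, and where a whole thing is asked for, a point or a joint stands for the part that bears it (a point fixed in the world has none). Each returns a list of dicts, best first, with "conf" (0 to 1); they miss things now and then, are a little off and sometimes report something else, mostly with a low value. They report only what shows in the picture. A call takes as long as a camera call. They do not tell look-alikes from the thing itself.
- nets.cut_out(thing, camera): "mask" (420x560 bool, what is visible of it).
- nets.mark_of(thing, camera): "at" ([x, y, z] in m, in the coordinates of the camera as it stood for that picture, good to about 4 mm: a listed point, or the origin of a listed thing).
The state is a dict: "time": time; "joint_positions": joint angles; "qvel": joint speeds; "joint_torque": joint torques, N m; "tcp_pos": TCP position; "tcp_rot": TCP orientation; "contact_force": force on the tool from outside, world axes, zero at the start; "wrist_torque": the same for the moment, N m; "finger_gap": finger opening in m; "gripper_force": force on a finger pad.
Only numpy, scipy, OpenCV 4.12 (cv2) and the standard library are available. Lean on these libraries where they do the work, as an engineer would, in place of code of your own. Each camera call takes 0.05 s, during which the arm holds its last target. There are 200 camera calls.

TASK

The square wooden pepper mill has been knocked over on the ledge. Stand it upright, knob up, in the middle of the round cork mat, setting it down gently rather than dropping it. Leave the steel trivet, pressure cooker, crock, bowl, colander and jar where they are.

Things in the scene. Friction and masses are not known exactly. Their poses are not given: they have to be found in the camera images.
- mill: Dark wooden pepper mill, about 0.3 kg, 130 mm tall, lying on a flat side at the start. Square body 46 x 46 x 110 mm with a thin steel band; on top a steel neck 32 mm and a round wooden knob 40 mm across. Origin on the long axis, 60 mm above the foot's underside: body from z = -60 to +50 mm, knob to +70 mm. z points from foot to knob; x and y are square to the flat sides.
- mat: Round cork mat, 140 mm across and 8 mm thick, fixed flat on the ledge; origin at the centre of its underside, z up.
- trivet: Round steel trivet with open bars, 138 mm across, 13 mm high, not the mat; loose; origin at the centre of its underside, z up.
- cooker: Closed stainless pressure cooker, 224 mm across and 180 mm high, with a long black handle reaching 250 mm from the centre along its -x, at 128 mm height, and a short one at +x to 141 mm; origin at the centre of its underside.
- crock: Orange plastic utensil crock, 112 mm across, 140 mm high, with utensils standing out to about 245 mm high; origin at the centre of its underside.
- bowl: Blue ceramic bowl, 150 mm across, 60 mm high; origin at the centre of its underside.
- colander: Green plastic colander, 200 mm across, 100 mm high, ears along its y to 130 mm from the centre; origin at the centre of its underside.
- jar: Glass jar with white lid, 70 mm across, 100 mm high; origin at the centre of its underside.
Mind the look-alikes: they are no part of the job. There is more than one size of the mat; the job needs the middle-sized.

How it is judged:
By the outcome, as a careful person would: the job done as asked, in the order asked, and still so for the second after the job is handed in, with the robot touching nothing.
It also fails if it takes over 42 s, if anything falls off the work surface, if the arm or the gripper's body presses on something with over 40 N, if the wrist force passes 120 N, or if a joint passes its speed limit or range.

## Working session

There is one attempt and no reset: what is moved stays moved. The work goes in short steps, Python scripts to look and compute and a shell command to move; the robot and the scene stay as the last step left them, time stands still between calls to the robot, and variables do not carry over. Pictures are saved under pics/ and viewed, at most 10 in all, crops included, and the job is handed in when it is done.

```bash
mkdir -p pics; cat > h.py <<'E'
import numpy as np, cv2
from scipy.spatial.transform import Rotation as Ro
from plant import env, vision, ticket, nets
def snap(c,f=None):
    s=env.state(); im=vision.snapshot(c)
    if f: cv2.imwrite('pics/'+f,im[:,:,::-1])
    return s,im
def cam(c,s=None):
    p=vision.camera_params(c)
    if c=='wrist':
        T=np.array(p['tool_from_camera']); R=Ro.from_quat(s['tcp_rot']).as_matrix()
        Rw=R@T[:3,:3]; o=R@T[:3,3]+np.array(s['tcp_pos'])
    else:
        Rw=np.array(p['R']).T; o=-Rw@np.array(p['t'])
    return np.array(p['mtx'],float),np.array(p['D'],float),Rw,o   # world = Rw Xc + o
def pix2z(c,uv,z,s=None):
    K,D,Rw,o=cam(c,s)
    n=cv2.undistortPoints(np.array(uv,float).reshape(-1,1,2),K,D)[:,0]
    d=np.c_[n,np.ones(len(n))]@Rw.T
    return o+d*((z-o[2])/d[:,2])[:,None]
def proj(c,X,s=None):
    K,D,Rw,o=cam(c,s)
    return cv2.projectPoints((np.array(X,float).reshape(-1,3)-o)@Rw,np.zeros(3),np.zeros(3),K,D)[0][:,0]
E
python3 - <<'E'
from h import *
for c in ('top','side'):
    s,im=snap(c,c+'0.png'); K,D,Rw,o=cam(c); print(c,o.round(3))
    for t in ('mill','mat','trivet','cooker','crock','bowl','colander','jar'):
        for r in nets.mark_of(t,c): print(t,round(r['conf'],2),(Rw@r['at']+o).round(3),proj(c,Rw@r['at']+o).round())
print(env.state())
E
```

```text
top [ 0.388 -0.029  1.201]
mill 0.88 [ 0.493 -0.246  0.027] [[361. 239.]]
mill 0.38 [ 0.523  0.249 -0.002] [[184. 234.]]
mat 0.94 [0.339 0.154 0.001] [[218. 299.]]
mat 0.78 [ 0.558 -0.099  0.005] [[306. 218.]]
mat 0.59 [ 0.576  0.081 -0.003] [[243. 214.]]
trivet 0.9 [ 0.527  0.251 -0.004] [[184. 233.]]
cooker 0.9 [ 0.527 -0.521 -0.004] [[453. 225.]]
cooker 0.37 [0.774 0.151 0.003] [[218. 148.]]
crock 0.84 [0.623 0.478 0.   ] [[107. 202.]]
bowl 0.58 [ 0.769 -0.107  0.003] [[306. 147.]]
colander 0.69 [0.773 0.153 0.   ] [[218. 148.]]
jar 0.59 [ 0.705  0.345 -0.   ] [[153. 173.]]
side [1.01  0.942 1.042]
mill 0.81 [ 0.483 -0.245  0.022] [[275. 173.]]
mat 0.94 [0.335 0.154 0.005] [[368. 236.]]
mat 0.72 [0.571 0.079 0.001] [[291. 243.]]
mat 0.65 [ 0.563 -0.095 -0.002] [[272. 209.]]
mat 0.63 [ 0.522  0.247 -0.001] [[331. 276.]]
trivet 0.8 [ 0.522  0.248 -0.003] [[331. 277.]]
cooker 0.81 [ 0.525 -0.52  -0.002] [[238. 143.]]
crock 0.61 [ 0.621  0.475 -0.005] [[341. 353.]]
bowl 0.9 [ 0.768 -0.107  0.002] [[214. 224.]]
colander 0.61 [0.772 0.147 0.002] [[240. 279.]]
jar 0.67 [0.702 0.337 0.001] [[289. 322.]]
{'time': 0.9, 'joint_positions': array([-1.23301000e+00,  2.12879787e-01, -3.43881140e-02,  1.32351118e+00,
       -9.11793173e-06,  1.57082151e+00]), 'qvel': array([-9.39542048e-04,  3.94510003e-05,  1.99480277e-04,  3.52149569e-04,
       -6.56748944e-04,  3.63522424e-04]), 'joint_torque': array([ 3.73574439e-03, -6.85952926e+01,  4.87331057e+01,  1.53087756e-03,
        3.13595428e-04, -4.48348123e-05]), 'tcp_pos': array([ 0.16569243, -0.47173338,  0.23132067]), 'tcp_rot': array([ 9.85773536e-01,  1.68078956e-01, -3.04490144e-06,  9.26448835e-06]), 'contact_force': array([-0.0593014 , -0.82739564,  0.14517889]), 'wrist_torque': array([-0.03976336, -0.03818466, -0.01957823]), 'gripper_force': 0.0, 'finger_gap': 0.0853697215130188}
```

View pics/top0.png

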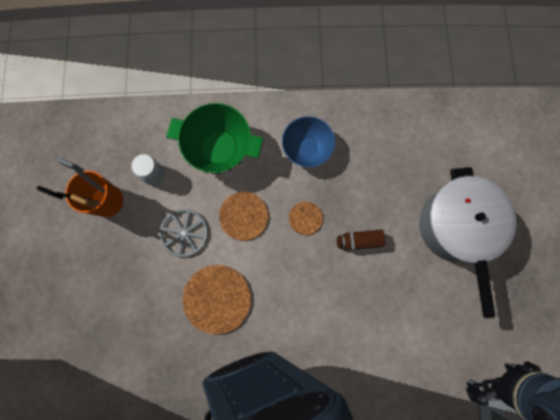

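```bash
python3 - <<'E'
from h import *
im=cv2.imread('pics/top0.png')
cv2.imwrite('pics/crop.png',cv2.resize(im[170:330,160:420],None,fx=3,fy=3,interpolation=cv2.INTER_CUBIC))
vision.snapshot('top')
for t,z in (('mat',.008),('mill',.046)):
    for r in nets.cut_out(t,'top'):
        c=max(cv2.findContours(r['mask'].astype(np.uint8),0,1)[0],key=cv2.contourArea)
        w=pix2z('top',c[:,0].astype(float),z)[:,:2].astype(np.float32)
        e=cv2.minAreaRect(w*1000); print(t,round(r['conf'],2),c.mean((0,1)).round(),e, cv2.boxPoints(e).round().tolist())
E
```

```text
mat 0.91 [305. 218.] ((560.1843872070312, -96.27540588378906), (93.26072692871094, 94.1639633178711), 88.30682373046875) [[512.0, -141.0], [606.0, -144.0], [609.0, -51.0], [515.0, -48.0]]
mat 0.65 [216. 299.] ((341.3941345214844, 157.2481689453125), (183.65716552734375, 182.8415069580078), 44.279048919677734) [[212.0, 159.0], [339.0, 28.0], [471.0, 156.0], [343.0, 287.0]]
mat 0.58 [243. 216.] ((570.3900756835938, 79.61256408691406), (138.16262817382812, 138.060791015625), 44.07778549194336) [[473.0, 81.0], [569.0, -18.0], [668.0, 78.0], [572.0, 177.0]]
mill 0.82 [361. 239.] ((490.2176818847656, -240.78189086914062), (49.1851806640625, 134.6531524658203), 3.960340976715088) [[461.0, -175.0], [470.0, -310.0], [519.0, -306.0], [510.0, -172.0]]
```

Top view: the mill lies at (361,239), its knob to the left at (345,240). Candidates for the mat: cork discs at (306,218), 93 mm across; (243,215), 138 mm; (217,299), 183 mm; and the steel trivet at (184,234). The 138 mm cork disc at (243,215) is the middle-sized one. I'll check this in the crop.

View pics/crop.png

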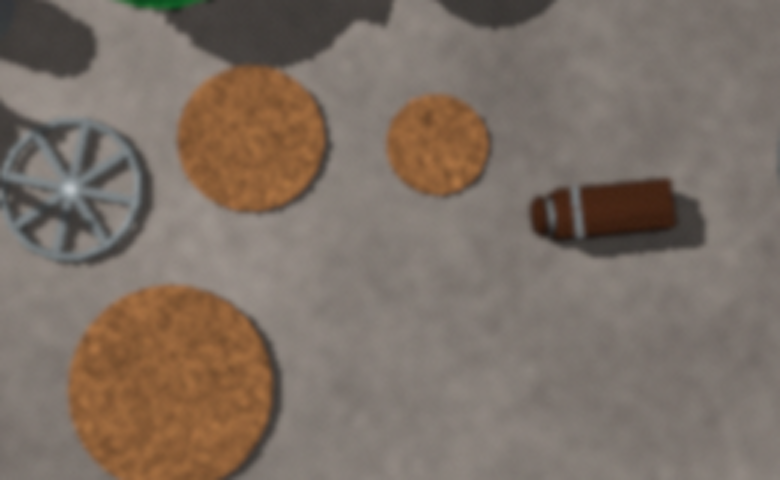

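```bash
cat > goal.py <<'E'
# remaining move to a tool pose: shift in present tool axes (units), rotvec in tool axes (units)
from h import *
def togo(p,R):
    s=env.state(); R0=Ro.from_quat(s['tcp_rot'])
    print('t',round(s['time'],2),'tcp',np.round(s['tcp_pos'],4),'F',np.round(s['contact_force'],1),'gap',round(s['finger_gap'],4))
    print('shift',(R0.inv().apply(np.array(p)-s['tcp_pos'])/.03).round(2),'turn',(np.degrees((R0.inv()*R).as_rotvec())/4).round(2))
def frame(x=None,y=None,z=None):  # z tool direction, y closing line
    z=np.array(z,float)/np.linalg.norm(z); y=np.array(y,float); y-=z*(y@z); y/=np.linalg.norm(y)
    return Ro.from_matrix(np.c_[np.cross(y,z),y,z])
E
python3 - <<'E'
from goal import *
# above the mill, tool down, tool x along mill axis (94 deg)
a=np.radians(94); X=np.array([np.cos(a),np.sin(a),0])
togo([.49,-.245,.20],frame(y=np.cross([0,0,-1],X),z=[0,0,-1]))
E
```

```text
t 1.05 tcp [ 0.1657 -0.4717  0.2313] F [ 0.1 -0.7 -0. ] gap 0.0854
shift [12.7  -3.55  1.04] turn [ -0.     0.   -18.66]
```

The crop confirms it: the middle cork disc at crop (253,140), and the mill at crop (605,210) with its knob left at (540,213). Moving over the mill.

```bash
python3 -m jog '[[1,1,-0.3,0,0,0,0],[1,1,-0.3,0,0,0,0],[1,1,-0.3,0,0,0,0],[1,1,-0.3,0,0,0,0],[1,1,-0.3,0,0,0,0],[1,1,-0.3,0,0,0,0],[1,1,-0.3,0,0,0,0],[1,1,-0.3,0,0,0,0],[1,1,-0.3,0,0,0,0],[1,1,-0.3,0,0,0,0],[1,1,-0.3,0,0,0,0],[1,1,-0.3,0,0,0,0]]' 
python3 -m jog '[[1,0.7,0,0.1,0,0,-1],[1,0,0,0.1,0,0,-1],[1,0,0,0.1,0,0,-1],[1,0,0,0.1,0,0,-1],[1,0,0,0.1,0,0,-1],[1,0,0,0,0,0,-1],[1,0,0,0,0,0,-1],[1,0,0,0,0,0,-1],[1,0,0,0,0,0,-1],[1,0,0,0,0,0,-1],[1,0,0,0,0,0,-1],[1,0,0,0,0,0,-1]]'
python3 -m jog '[[1,0,0,0,0,0,-1],[1,0,0,0,0,0,-1],[1,0,0,0,0,0,-1],[1,0,0,0,0,0,-1],[1,0,0,0,0,0,-1],[1,0,0,0,0,0,-1],[1,0,0,0,0,0,-0.7],[1,0,0,0,0,0,0]]'
python3 - <<'E'
from goal import *
s,im=snap('wrist','w1.png'); K,D,Rw,o=cam('wrist',s)
print(s['joint_positions'].round(2),s['tcp_pos'])
for r in nets.mark_of('mill','wrist'): print(r['conf'],(Rw@r['at']+o).round(4))
for r in nets.cut_out('mill','wrist')[:1]:
    c=max(cv2.findContours(r['mask'].astype(np.uint8),0,1)[0],key=cv2.contourArea)
    w=pix2z('wrist',c[:,0].astype(float),.046,s)[:,:2].astype(np.float32)
    e=cv2.minAreaRect(w*1000); print(r['conf'],e,cv2.boxPoints(e).round().tolist())
E
```

```text
time: 2.55
tcp_pos: [0.4704, -0.2498, 0.2313]
tcp_rot: [0.986, 0.168, 0.0, 0.0]
contact_force: [-1.0, -0.2, -0.1]
finger_gap: 0.0855
gripper_force: 0.0
time: 4.05
tcp_pos: [0.4894, -0.2436, 0.2163]
tcp_rot: [0.832, 0.555, -0.0, -0.0]
contact_force: [0.2, -0.5, 0.1]
finger_gap: 0.0855
gripper_force: 0.0
time: 5.05
tcp_pos: [0.4894, -0.2436, 0.2163]
tcp_rot: [0.681, 0.732, -0.0, -0.0]
contact_force: [0.4, -1.3, -0.3]
finger_gap: 0.0855
gripper_force: 0.0
[-0.46  0.31  0.06  1.32 -0.    1.04] [ 0.48937472 -0.24357148  0.21630741]
0.82 [ 0.4907 -0.2452  0.0246]
0.83 ((489.9686279296875, -242.71902465820312), (45.44435119628906, 128.9517822265625), 3.7605783939361572) [[463.0, -180.0], [472.0, -309.0], [517.0, -306.0], [508.0, -177.0]]
```

View pics/w1.png

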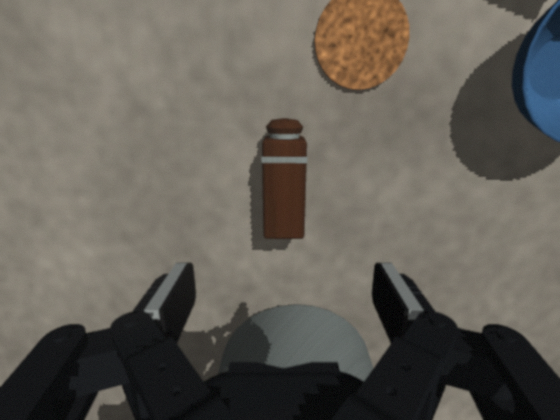

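The close view shows the mill at (284,180), body level, knob up in the image at (284,127) (+y); the wrist result agrees with the top view. For the last joint to end mid-range, I need the half-turned grasp.

```bash
python3 -m jog '[[1,0,0,0,0,0,-1],[1,0,0,0,0,0,-1],[1,0,0,0,0,0,-1],[1,0,0,0,0,0,-1],[1,0,0,0,0,0,-1],[1,0,0,0,0,0,-1],[1,0,0,0,0,0,-1],[1,0,0,0,0,0,-1],[1,0,0,0,0,0,-1],[1,0,0,0,0,0,-1],[1,0,0,0,0,0,-1],[1,0,0,0,0,0,-1]]' >/dev/null
python3 -m jog '[[1,0,0,0,0,0,-1],[1,0,0,0,0,0,-1],[1,0,0,0,0,0,-1],[1,0,0,0,0,0,-1],[1,0,0,0,0,0,-1],[1,0,0,0,0,0,-1],[1,0,0,0,0,0,-1],[1,0,0,0,0,0,-1],[1,0,0,0,0,0,-1],[1,0,0,0,0,0,-1],[1,0,0,0,0,0,-1],[1,0,0,0,0,0,-1]]' >/dev/null
python3 -m jog '[[1,0,0,0,0,0,-1],[1,0,0,0,0,0,-1],[1,0,0,0,0,0,-1],[1,0,0,0,0,0,-1],[1,0,0,0,0,0,-1],[1,0,0,0,0,0,-1],[1,0,0,0,0,0,-1],[1,0,0,0,0,0,-1],[1,0,0,0,0,0,-1],[1,0,0,0,0,0,-1],[1,0,0,0,0,0,-1],[1,0,0,0,0,0,-1]]' >/dev/null
python3 -m jog '[[1,0,0,0,0,0,-1],[1,0,0,0,0,0,-1],[1,0,0,0,0,0,-1],[1,0,0,0,0,0,-1],[1,0,0,0,0,0,-1],[1,0,0,0,0,0,-1],[1,0,0,0,0,0,-1],[1,0,0,0,0,0,-1],[1,0,0,0,0,0,-1],[1,0,0,0,0,0,0]]'
cat > grasp.py <<'E'
from goal import *
u=np.array([-.0657,.9978,0]); a=np.radians(24)
z=-np.sin(a)*u-np.cos(a)*np.array([0,0,1]); R=frame(y=-np.cross([0,0,-1],u),z=z)
g=np.array([.4902,-.246,0])+.010*u+[0,0,.026]
E
python3 - <<'E'
from grasp import *
print(env.state()['joint_positions'].round(2)); print(np.array(vision.camera_params('wrist')['tool_from_camera']).round(3))
togo(g+.019*z-.1*z,R); togo(g+.019*z,R)
E
```

```text
time: 10.95
tcp_pos: [0.4894, -0.2436, 0.2163]
tcp_rot: [0.732, -0.681, 0.0, 0.0]
contact_force: [0.7, -0.3, 0.0]
finger_gap: 0.0854
gripper_force: 0.0
[-0.46  0.31  0.06  1.32 -0.   -2.1 ]
[[-0.    -0.949 -0.315  0.081]
 [ 1.    -0.001  0.001 -0.001]
 [-0.001 -0.315  0.949 -0.144]
 [ 0.     0.     0.     1.   ]]
t 10.95 tcp [ 0.4894 -0.2436  0.2163] F [ 0.7 -0.3  0. ] gap 0.0854
shift [-1.35 -0.03  3.88] turn [-0.02  6.    0.08]
t 10.95 tcp [ 0.4894 -0.2436  0.2163] F [ 0.7 -0.3  0. ] gap 0.0854
shift [ 0.01 -0.02  6.92] turn [-0.02  6.    0.08]
```

```bash
python3 -m jog '[[1,-0.45,0,0.98,0,0,0.1],[1,-0.45,0,0.98,0,0,0],[1,-0.45,0,0.98,0,0,0],[1,0,0,0.94,0,0,0],[1,0,0,0,0,1,0],[1,0,0,0,0,1,0],[1,0,0,0,0,1,0],[1,0,0,0,0,1,0],[1,0,0,0,0,1,0],[1,0,0,0,0,1,0],[1,0,0,0,0,0,0]]'
python3 - <<'E'
from grasp import *
s,im=snap('wrist'); K,D,Rw,o=cam('wrist',s)
for r in nets.mark_of('mill','wrist'): print(r['conf'],(Rw@r['at']+o).round(4))
togo(g+.019*z,R)
E
```

```text
time: 12.32
tcp_pos: [0.4865, -0.2023, 0.0996]
tcp_rot: [0.714, -0.669, 0.152, 0.142]
contact_force: [0.0, 0.1, -0.4]
finger_gap: 0.0855
gripper_force: 0.0
0.88 [ 0.4915 -0.2465  0.0239]
t 12.43 tcp [ 0.4868 -0.203   0.1   ] F [ 0.2 -0.5 -0.1] gap 0.0853
shift [ 0.01 -0.02  3.34] turn [-0.    0.02 -0.01]
```

Pose confirmed; going in and gripping.

```bash
python3 -m jog '[[1,0,0,0.8,0,0,0],[1,0,0,0.8,0,0,0],[1,0,0,0.8,0,0,0],[1,0,0,0.6,0,0,0],[1,0,0,0.34,0,0,0],[1,0,0,0,0,0,0]]'
python3 -m jog '[[0.4,0,0,0,0,0,0],[0.3,0,0,0,0,0,0],[0,0,0,0,0,0,0],[0,0,0,0,0,0,0],[0,0,0,0,0,0,0],[0,0,0,0,0,0,0],[0,0,0,0,0,0,0]]' 60
```

```text
time: 13.18
tcp_pos: [0.489, -0.2442, 0.0081]
tcp_rot: [0.714, -0.669, 0.151, 0.142]
contact_force: [0.2, 0.1, 0.0]
finger_gap: 0.0856
gripper_force: 0.0
time: 14.05
tcp_pos: [0.4899, -0.2437, 0.0091]
tcp_rot: [0.714, -0.669, 0.152, 0.142]
contact_force: [0.1, 2.3, 5.6]
finger_gap: 0.0451
gripper_force: 61.7
```

```bash
cat > place.py <<'E'
from goal import *
from scipy.spatial.transform import Rotation as Ro
u=np.array([-.0657,.9978,0]); R_m=Ro.from_matrix(np.c_[np.cross(u,[0,0,1.]),np.cross([0,0,1.],np.cross(u,[0,0,1.])),u])  # mill z=u
Rg=Ro.from_quat([0.714,-0.669,0.152,0.142]); pg=np.array([.4899,-.2437,.0091])
foot=np.array([.4908,-.246,.023])-.06*u
# mill in tool
rel=Rg.inv()*R_m; frel=Rg.inv().apply(foot-pg)
b=np.radians(8); mat=np.array([.572,.080,.008])
ztool=np.array([np.cos(b)*np.cos(np.radians(24)),np.sin(b)*np.cos(np.radians(24)),-np.sin(np.radians(24))])
Rf=frame(y=np.cross(ztool,[np.cos(b)*-.4,np.sin(b)*-.4,-.9]),z=ztool)
# make mill exactly upright
m=(Rf*rel).as_matrix()[:,2]; c=np.cross(m,[0,0,1.]); Rf=Ro.from_rotvec(c)*Rf
pf=mat-Rf.apply(frel)
def now_mill(s):
    R=Ro.from_quat(s['tcp_rot']); return (R*rel).as_matrix()[:,2], R.apply(frel)+s['tcp_pos']
E
python3 -m jog '[[0,-0.4,0,-0.9,0,0,0],[0,-0.4,0,-0.9,0,0,0],[0,-0.4,0,-0.9,0,0,0],[0,-0.4,0,-0.9,0,0,0],[0,-0.4,0,-0.9,0,0,0],[0,-0.4,0,-0.9,0,0,0],[0,0,0,0,0,0,0]]'
python3 - <<'E'
from place import *
s=env.state(); print(now_mill(s),pf.round(4),s['joint_positions'].round(2),s['gripper_force']); togo(pf+[0,0,.08],Rf); togo(pf+[0,0,.08],Ro.from_quat(s['tcp_rot']))
E
```

```text
time: 14.92
tcp_pos: [0.4815, -0.1112, 0.1282]
tcp_rot: [0.715, -0.668, 0.152, 0.141]
contact_force: [-0.4, 0.1, -5.0]
finger_gap: 0.0454
gripper_force: 63.6Traceback (most recent call last):
  File "<stdin>", line 1, in <module>
  File "place.py", line 3, in <module>
    u=np.array([-.0657,.9978,0]); R_m=Ro.from_matrix(np.c_[np.cross(u,[0,0,1.]),np.cross([0,0,1.],np.cross(u,[0,0,1.])),u])  # mill z=u
                                      ~~~~~~~~~~~~~~^^^^^^^^^^^^^^^^^^^^^^^^^^^^^^^^^^^^^^^^^^^^^^^^^^^^^^^^^^^^^^^^^^^^^^^
  File "scipy/spatial/transform/_rotation.pyx", line 1143, in scipy.spatial.transform._rotation.Rotation.from_matrix
ValueError: Non-positive determinant (left-handed or null coordinate frame) in rotation matrix 0: [[ 0.9978 -0.0657 -0.0657]
 [ 0.0657  0.9978  0.9978]
 [-0.      0.      0.    ]].
```

```bash
sed -i 's/np.cross(\[0,0,1.\],np.cross(u,\[0,0,1.\])),u\]/[0,0,-1.],u]/' place.py
python3 - <<'E'
from place import *
s=env.state(); print(now_mill(s),pf.round(4),s['joint_positions'].round(2),s['gripper_force']); togo(pf+[0,0,.08],Rf); togo(pf+[0,0,.08],Ro.from_quat(s['tcp_rot']))
E
```

```text
(array([-6.80690263e-02,  9.97680495e-01,  4.86910863e-04]), array([ 0.48650464, -0.17332305,  0.1421058 ])) [0.5857 0.0827 0.0704] [ 0.04  0.22 -0.36  0.97 -0.42 -1.61] 63.56182336807251
t 14.93 tcp [ 0.4815 -0.1112  0.1282] F [-0.4  0.1 -5. ] gap 0.0454
shift [-5.38 -3.9  -3.19] turn [  8.36 -17.78  21.87]
t 14.93 tcp [ 0.4815 -0.1112  0.1282] F [-0.4  0.1 -5. ] gap 0.0454
shift [-5.38 -3.9  -3.19] turn [0. 0. 0.]
```

```bash
python3 -m jog '[[0,-0.65,-0.56,-0.71,0,0,0],[0,-0.65,-0.56,-0.71,0,0,0],[0,-0.65,-0.56,-0.71,0,0,0],[0,-0.65,-0.56,-0.71,0,0,0],[0,-0.65,-0.56,-0.71,0,0,0],[0,-0.65,-0.56,-0.71,0,0,0],[0,-0.65,-0.56,-0.71,0,0,0],[0,0,0,0,0,0,0]]'
python3 -m jog '[[0,0,0,0,0.35,-0.74,0.91],[0,0,0,0,0.35,-0.74,0.91],[0,0,0,0,0.35,-0.74,0.91],[0,0,0,0,0.35,-0.74,0.91],[0,0,0,0,0.35,-0.74,0.91],[0,0,0,0,0.35,-0.74,0.91],[0,0,0,0,0.35,-0.74,0.91],[0,0,0,0,0.35,-0.74,0.91],[0,0,0,0,0.35,-0.74,0.91],[0,0,0,0,0.35,-0.74,0.91],[0,0,0,0,0.35,-0.74,0.91],[0,0,0,0,0.35,-0.74,0.91]]'
python3 - <<'E'
from place import *
s=env.state(); print(now_mill(s),s['joint_positions'].round(2),s['gripper_force']); togo(pf+[0,0,.13],Rf)
E
```

```text
time: 15.92
tcp_pos: [0.5869, 0.0814, 0.207]
tcp_rot: [0.714, -0.668, 0.152, 0.142]
contact_force: [0.5, -0.6, -4.2]
finger_gap: 0.0456
gripper_force: 64.2
time: 17.42
tcp_pos: [0.5849, 0.0789, 0.2066]
tcp_rot: [-0.442, 0.864, -0.066, 0.23]
contact_force: [-0.2, 0.3, -3.6]
finger_gap: 0.0454
gripper_force: 63.9
(array([0.2737802 , 0.69000705, 0.67002587]), array([0.55974546, 0.02982883, 0.17435344])) [ 0.11 -0.   -0.47  0.62  0.04 -0.82] 63.91474485397339
t 17.43 tcp [0.5849 0.0789 0.2066] F [-0.2  0.3 -3.6] gap 0.0454
shift [-0.04  0.12  0.21] turn [ 4.14 -8.92 10.9 ]
```

```bash
python3 -m jog '[[0,0,0,0,0.345,-0.743,0.908],[0,0,0,0,0.345,-0.743,0.908],[0,0,0,0,0.345,-0.743,0.908],[0,0,0,0,0.345,-0.743,0.908],[0,0,0,0,0.345,-0.743,0.908],[0,0,0,0,0.345,-0.743,0.908],[0,0,0,0,0.345,-0.743,0.908],[0,0,0,0,0.345,-0.743,0.908],[0,0,0,0,0.345,-0.743,0.908],[0,0,0,0,0.345,-0.743,0.908],[0,0,0,0,0.345,-0.743,0.908],[0,0,0,0,0.345,-0.743,0.908]]'
python3 -m jog '[[0,0,0,0,0,0,0],[0,0,0,0,0,0,0]]' >/dev/null
python3 - <<'E'
from place import *
s,im=snap('side','s2.png')
K,D,Rw,o=cam('side')
for r in nets.mark_of('mill','side')[:2]: print(r['conf'],(Rw@r['at']+o).round(4))
m,f=now_mill(s); print(m,f,f+.06*m,s['joint_positions'].round(2)); togo(pf+[0,0,.04],Rf)
snap('top','t2.png')
E
```

```text
time: 18.92
tcp_pos: [0.6086, 0.0814, 0.2287]
tcp_rot: [-0.059, 0.846, 0.037, 0.529]
contact_force: [1.3, -0.5, -4.1]
finger_gap: 0.0452
gripper_force: 64.4
0.8 [0.5894 0.0838 0.2248]
[0.03689105 0.00787105 0.9992883 ] [0.59174308 0.0788891  0.16565411] [0.59395654 0.07936137 0.22561141] [ 0.13 -0.13 -1.14 -0.55  0.01 -0.01]
t 19.27 tcp [0.6078 0.0822 0.2277] F [-0.1 -0.6 -3.8] gap 0.0452
shift [3.83 0.13 1.07] turn [ 0.04 -0.53  0.05]
```

```bash
python3 - <<'E'
from place import *
from scipy.optimize import least_squares
s=env.state(); qc=s['joint_positions']; print(qc.round(4))
data=[((.21288,-.03439,1.32351),(.5000,.2313)),((.31,.06,1.32),(.5466,.2163)),(tuple(qc[1:4]),(np.hypot(*s['tcp_pos'][:2]),s['tcp_pos'][2]))]
def fk(p,q):
    r0,z0,L1,L2,Lt=p; a,b,c=q[0],q[0]-q[1],q[0]-q[1]+q[2]
    w=np.array([r0+L1*np.sin(a)+L2*np.cos(b),z0+L1*np.cos(a)-L2*np.sin(b)])
    return w+Lt*np.array([np.cos(c),-np.sin(c)]),w
f=least_squares(lambda p:np.r_[np.ravel([fk(p,q)[0]-np.array(t) for q,t in data]),1e-3*(p-[0,.3,.4,.4,.25])],[0,.3,.4,.4,.25])
print(f.x.round(3),f.fun.round(4)); p=f.x
for h in (0,.04,.08,.16):
  for pit in (24,):
    P=np.radians(pit); tgt=np.array([np.hypot(*pf[:2]),pf[2]+h])
    g=least_squares(lambda q:fk(p,(q[0],q[1],P-q[0]+q[1]))[0]-tgt,[-.1,-1.]); print(h,pit,g.x.round(3),P-g.x[0]+g.x[1],g.cost)
E
```

```text
[ 0.1272 -0.1255 -1.1353 -0.5538  0.0142 -0.0082]
[-0.153  0.47   0.499  0.564  0.588] [-0.0001 -0.0005  0.0001  0.0005  0.     -0.     -0.0002  0.0002  0.0001
  0.0002  0.0003]
0 24 [ 0.654 -1.089] -1.324325048801064 7.754222217425618e-22
0.04 24 [ 0.474 -1.134] -1.1890354424883087 3.205992672132643e-25
0.08 24 [ 0.277 -1.169] -1.0268402992378816 3.062810235802047e-16
0.16 24 [-0.131 -1.199] -0.649726979542403 2.5899763809306947e-16
```

View pics/s2.png

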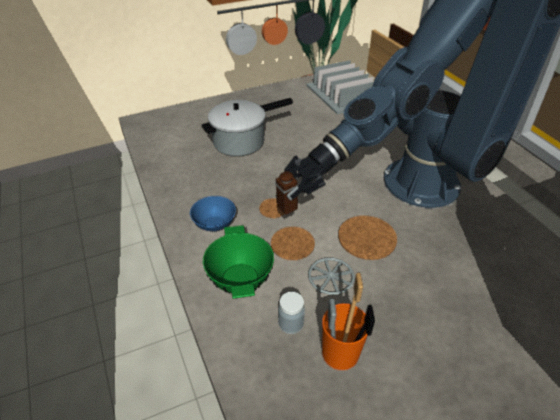

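The side view shows the mill held upright at (287,193), with the mid mat at (293,242) and nothing near the arm. Joint 3 is at its limit with the tool pointing radially, so I'll swing the tool's heading about the mill's vertical to gain room.

```bash
sed -i 's/b=np.radians(8)/b=np.radians(38)/' place.py
python3 - <<'E'
from place import *
togo(pf+[0,0,.06],Rf); print(pf.round(4)); s=env.state(); print(Ro.from_quat(s['tcp_rot']).inv().apply([0,0,1]).round(2))
E
```

```text
t 19.32 tcp [0.6078 0.0822 0.2277] F [ 0.   0.7 -4. ] gap 0.0453
shift [3.27 0.35 0.71] turn [-6.75 -0.52 -3.13]
[0.5825 0.0892 0.0704]
[-0.9  -0.   -0.44]
```

```bash
python3 -m jog '[[0,0.4,0,0.1,-0.97,-0.07,-0.45],[0,0.4,0,0.1,-0.97,-0.07,-0.45],[0,0.4,0,0.1,-0.97,-0.07,-0.45],[0,0.4,0,0.1,-0.97,-0.07,-0.45],[0,0.4,0,0.1,-0.97,-0.07,-0.45],[0,0.3,0,0.1,-0.97,-0.07,-0.45],[0,0.3,0,0.1,-0.97,-0.07,-0.45],[0,0,0,0,0,0,0]]'
python3 - <<'E'
from place import *
s=env.state(); print(now_mill(s),s['joint_positions'].round(2)); togo(pf+[0,0,.03],Rf); print(Ro.from_quat(s['tcp_rot']).inv().apply([0,0,1]).round(3))
E
```

```text
time: 20.32
tcp_pos: [0.6039, 0.0768, 0.1559]
tcp_rot: [-0.273, 0.797, 0.18, 0.508]
contact_force: [0.1, 0.4, -3.8]
finger_gap: 0.0455
gripper_force: 64.3
(array([0.01657432, 0.00244056, 0.99985966]), array([0.5924561 , 0.06741681, 0.09373962])) [-0.26  0.18 -1.05 -0.57  0.82 -0.5 ]
t 20.32 tcp [0.6039 0.0768 0.1559] F [ 0.1  0.4 -3.8] gap 0.0455
shift [1.81 0.75 0.5 ] turn [ 0.09 -0.21 -0.09]
[-0.907  0.009 -0.42 ]
```

```bash
python3 -m jog '[[0,0.6,0.25,0.17,0.03,-0.07,-0.03],[0,0.6,0.25,0.17,0.03,-0.07,-0.03],[0,0.6,0.25,0.16,0.03,-0.07,-0.03],[0,0,0,0,0,0,0],[0,0,0,0,0,0,0]]'
python3 - <<'E'
from place import *
s=env.state(); m,f=now_mill(s); print(m.round(4),f.round(4),s['joint_positions'].round(2)); togo(pf+[0,0,.004],Rf)
for c in('top','side'):
    snap(c,c+'3.png'); K,D,Rw,o=cam(c)
    for r in nets.mark_of('mill',c)[:1]: print(c,r['conf'],(Rw@r['at']+o).round(4),(f+.06*m).round(4))
    for r in nets.mark_of('mat',c): print(' mat',round(r['conf'],2),(Rw@r['at']+o).round(4))
a=cv2.imread('pics/top3.png')[150:290,160:340]; b=cv2.imread('pics/side3.png')[150:290,220:400]
cv2.imwrite('pics/both3.png',np.vstack([cv2.resize(x,None,fx=2.1,fy=2.1,interpolation=2) for x in (a,b)]))
E
```

```text
time: 20.95
tcp_pos: [0.5905, 0.0869, 0.1043]
tcp_rot: [-0.276, 0.793, 0.18, 0.512]
contact_force: [-1.2, 0.1, -4.1]
finger_gap: 0.0457
gripper_force: 65.3
[0.0059 0.0014 1.    ] [0.5797 0.0775 0.042 ] [-0.25  0.34 -1.14 -0.83  0.81 -0.49]
t 20.95 tcp [0.5905 0.0869 0.1043] F [-1.2  0.1 -4.1] gap 0.0457
shift [0.98 0.22 0.27] turn [ 0.14 -0.08  0.02]
top 0.58 [0.58   0.083  0.1025] [0.5801 0.0776 0.102 ]
 mat 0.97 [ 0.5569 -0.0977  0.0064]
 mat 0.69 [0.3369 0.1566 0.0032]
 mat 0.57 [0.5719 0.0807 0.0008]
side 0.76 [0.5786 0.0818 0.0987] [0.5801 0.0776 0.102 ]
 mat 0.87 [0.3369 0.1566 0.0004]
 mat 0.76 [ 0.5636 -0.0975  0.0007]
 mat 0.71 [0.5715 0.0771 0.002 ]
 mat 0.54 [ 0.5255 -0.5204 -0.0008]
```

View pics/both3.png

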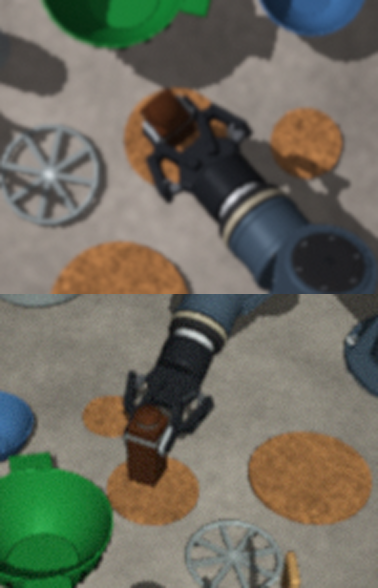

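The mill hangs upright above the mid mat (top crop ~(170,115)), about 34 mm up. Joint 3 is at its limit again, so I'll swing a further 20° before lowering.

```bash
sed -i 's/b=np.radians(38)/b=np.radians(60)/' place.py
python3 -m jog '[[0,0,0,0,-0.9,0,-0.42],[0,0,0,0,-0.9,0,-0.42],[0,0,0,0,-0.9,0,-0.42],[0,0,0,0,-0.9,0,-0.42],[0,0,0,0,-0.9,0,-0.42],[0,0,0,0,0,0,0]]'
python3 - <<'E'
from place import *
s=env.state(); m,f=now_mill(s); print(m.round(4),f.round(4),s['joint_positions'].round(2)); togo(pf+[0,0,.006],Rf)
E
```

```text
time: 22.0
tcp_pos: [0.592, 0.0859, 0.1043]
tcp_rot: [-0.41, 0.733, 0.264, 0.474]
contact_force: [-0.2, -0.2, -3.7]
finger_gap: 0.0455
gripper_force: 65.4
[2.0e-04 5.9e-03 1.0e+00] [0.5854 0.0733 0.042 ] [-0.35  0.4  -0.75 -0.    1.1  -1.1 ]
t 22.0 tcp [0.592  0.0859 0.1043] F [-0.2 -0.2 -3.7] gap 0.0455
shift [0.87 0.51 0.33] turn [-0.39 -0.07 -0.13]
```

```bash
sed -i 's/.572,.080,.008/.572,.079,.008/' place.py
python3 -m jog '[[0,0.29,0.17,0.11,-0.13,-0.02,-0.04],[0,0.29,0.17,0.11,-0.13,-0.02,-0.04],[0,0.29,0.17,0.11,-0.13,-0.02,-0.04],[0,0,0,0,0,0,0],[0,0,0,0,0,0,0]]'
python3 - <<'E'
from place import *
s=env.state(); m,f=now_mill(s); print(m.round(4),f.round(4),s['joint_positions'].round(2)); togo(pf,Rf)
E
```

```text
time: 22.62
tcp_pos: [0.5769, 0.0931, 0.076]
tcp_rot: [-0.419, 0.727, 0.273, 0.471]
contact_force: [0.3, -0.2, -4.1]
finger_gap: 0.0453
gripper_force: 65.4
[ 0.002 -0.     1.   ] [0.5704 0.0807 0.0136] [-0.35  0.45 -0.77 -0.02  1.12 -1.16]
t 22.62 tcp [0.5769 0.0931 0.076 ] F [ 0.3 -0.2 -4.1] gap 0.0453
shift [ 0.18 -0.07  0.05] turn [ 0.02 -0.01 -0.02]
```

Lower in small steps while watching the force.

```bash
python3 -m jog '[[0,0.06,-0.03,0.03,0,0,0],[0,0.06,-0.03,0.02,0,0,0],[0,0.03,0,0.01,0,0,0],[0,0,0,0,0,0,0]]'; python3 -m jog '[[0,0.03,0,0.013,0,0,0],[0,0,0,0,0,0,0]]'
```

```text
time: 23.12
tcp_pos: [0.5787, 0.0927, 0.0741]
tcp_rot: [-0.419, 0.725, 0.274, 0.473]
contact_force: [-15.0, -4.3, 27.0]
finger_gap: 0.0455
gripper_force: 68.1
time: 23.38
tcp_pos: [0.5788, 0.0928, 0.0741]
tcp_rot: [-0.419, 0.724, 0.275, 0.474]
contact_force: [-23.9, -10.2, 40.6]
finger_gap: 0.045
gripper_force: 69.9
```

```bash
python3 -m jog '[[0,-0.04,0,-0.02,0,0,0],[0,0,0,0,0,0,0]]'; python3 - <<'E'
from place import *
s=env.state(); m,f=now_mill(s); print(m.round(4),f.round(4),s['wrist_torque'].round(2)); togo(pf,Rf)
E
```

```text
time: 23.62
tcp_pos: [0.5787, 0.0926, 0.074]
tcp_rot: [-0.42, 0.725, 0.274, 0.473]
contact_force: [-9.9, -0.6, 19.6]
finger_gap: 0.0455
gripper_force: 66.8
[-0.0021 -0.0037  1.    ] [0.5726 0.0804 0.0116] [ 2.45 -0.44  1.49]
t 23.62 tcp [0.5787 0.0926 0.074 ] F [-9.9 -0.6 19.6] gap 0.0455
shift [ 0.13 -0.01  0.01] turn [0.03 0.06 0.01]
```

```bash
python3 -m jog '[[0,-0.025,0,-0.012,0,0,0],[0,0,0,0,0,0,0]]' 20; python3 -m jog '[[0.57,0,0,0,0,0,0],[0.6,0,0,0,0,0,0],[0.64,0,0,0,0,0,0],[0.8,0,0,0,0,0,0],[1,0,0,0,0,0,0],[1,0,0,0,0,0,0],[1,0,0,0,0,0,0]]'; python3 - <<'E'
from place import *
s,im=snap('side','s4.png'); _,t=snap('top','t4.png'); print(s['time'])
for c in('top','side'):
    K,D,Rw,o=cam(c)
    for r in nets.mark_of('mill',c)[:1]: print(c,r['conf'],(Rw@r['at']+o).round(4))
a=cv2.imread('pics/t4.png')[150:290,160:340]; b=cv2.imread('pics/s4.png')[150:290,220:400]
cv2.imwrite('pics/both4.png',np.vstack([cv2.resize(x,None,fx=2.1,fy=2.1,interpolation=2) for x in (a,b)]))
E
```

```text
time: 23.88
tcp_pos: [0.5787, 0.0925, 0.074]
tcp_rot: [-0.42, 0.725, 0.274, 0.472]
contact_force: [-3.4, 1.9, 9.8]
finger_gap: 0.0455
gripper_force: 65.8
time: 24.75
tcp_pos: [0.5783, 0.092, 0.0724]
tcp_rot: [-0.419, 0.727, 0.273, 0.471]
contact_force: [0.7, 0.7, -1.0]
finger_gap: 0.0852
gripper_force: 0.0
24.75
top 0.73 [0.5724 0.0857 0.0703]
side 0.86 [0.5656 0.0828 0.0674]
```

View pics/both4.png

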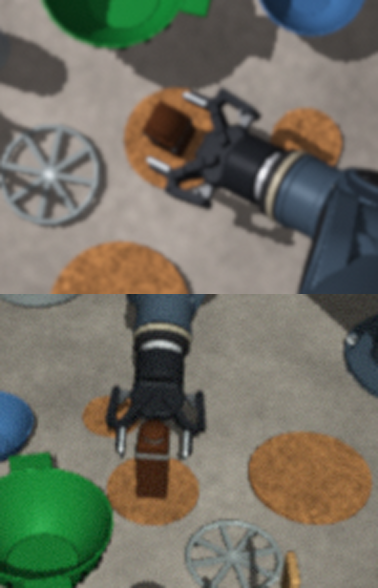

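The mill stands upright, released, on the mid mat, with the open fingers on both sides clear. Backing out along the tool axis.

```bash
python3 -m jog '[[1,0,0,-0.4,0,0,0],[1,0,0,-0.6,0,0,0],[1,0,0,-0.8,0,0,0],[1,0,0,-0.9,0,0,0],[1,0,0,-0.9,0,0,0],[1,0,0,-0.9,0,0,0],[1,0,0,0,0,0,0],[1,0,0,0,0,0,0]]'; python3 - <<'E'
from place import *
snap('side','s5.png'); snap('top','t5.png')
for c in('top','side'):
    K,D,Rw,o=cam(c)
    for n in('mill','mat','trivet'):
        for r in nets.mark_of(n,c)[:3]: print(c,n,round(r['conf'],2),(Rw@r['at']+o).round(4))
a=cv2.imread('pics/t5.png')[150:290,160:340]; b=cv2.imread('pics/s5.png')[150:290,220:400]
cv2.imwrite('pics/both5.png',np.vstack([cv2.resize(x,None,fx=2.1,fy=2.1,interpolation=2) for x in (a,b)]))
E
```

```text
time: 25.95
tcp_pos: [0.5169, -0.0147, 0.127]
tcp_rot: [-0.419, 0.727, 0.273, 0.471]
contact_force: [0.6, -0.2, -0.5]
finger_gap: 0.0855
gripper_force: 0.0
top mill 0.86 [0.5748 0.0834 0.0716]
top mat 0.84 [0.5722 0.0818 0.0023]
top mat 0.8 [ 0.5585 -0.0983  0.0018]
top mat 0.65 [3.399e-01 1.531e-01 3.000e-04]
top trivet 0.59 [ 0.5244  0.2478 -0.0019]
side mill 0.93 [0.5657 0.0821 0.0694]
side mat 0.74 [5.696e-01 8.130e-02 5.000e-04]
side mat 0.67 [0.3357 0.1559 0.0032]
side mat 0.64 [ 0.5642 -0.0985  0.0008]
```

View pics/both5.png

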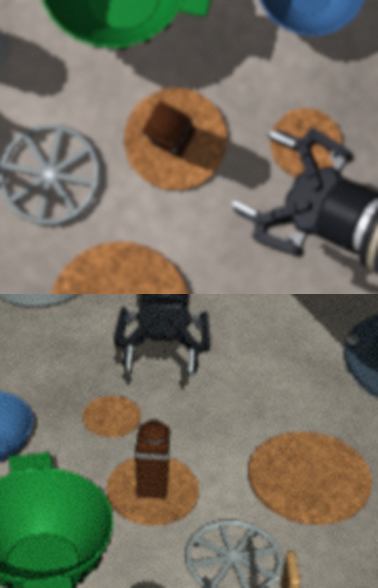

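The mill stands centred on the mid mat (crop (175,135), within about 2 mm), gripper clear, neighbours unmoved.

```bash
python3 -c "
from plant import ticket; print(ticket.finish_job())"
```

```text
the job is handed in; nothing more can be done
None
```

The pepper mill now stands upright, knob up, within a few mm of the centre of the middle-sized cork mat. I set it down gently, backed the gripper clear, and handed the job in at about 26 s of the 42 s allowed; the hand-in gave no verdict.

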